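# Open the counterweighted keeper arm and move the pipe sample to its rest

## Task

Unload the clamp stand: lift the yellow keeper arm by its crossbar, past its balance point, until its counterweight holds it open on its stop with nobody touching it. Then take the pipe sample out from under it and lay it, without dropping it, in the blue V saddles of the pipe rest, lying along them and roughly centred over the two; leave the keeper open and everything else where it is.

Things in the scene. Friction and masses are not known exactly. Their poses are not given: they have to be found in the camera images.
- stand: fixed clamp stand: grey plate 180 x 340 x 12 mm, origin under its centre, z up. x runs along pipe and hinge; the pivot cheeks (aluminium, 126 mm tall, x within +-30 mm) stand at y = +60 mm; the arm's crossbar is on the -y side. Two dark V saddles, 16 mm thick, at x = +-37, y = -55 mm hold the pipe; the 58 mm between them is free down to the plate.
- keeper (a joint): angle of the keeper arm: 0 = shut (level, a pad 5 mm over the pipe), 1.75 = fully open (10 degrees past upright, leaning away from the pipe, weight on a rubber buffer). Below the balance point at about 0.55 it falls shut, above it swings open by itself and stays. Damped hinge. The shut crossbar needs about 2 N to lift.
- pivot (a point): point on the hinge axis, midway between the cheeks: 104 mm above the table, at (0, 60, 104) mm in the stand's frame. Axes as the stand's. The arm turns in the stand's y-z plane about x: with joint value q the crossbar's centre lies at y = -210 cos q, z = +210 sin q mm from here.
- crossbar (a point): centre of the crossbar at the end of the yellow arm: round steel bar 16 mm thick, 170 mm long along the stand's x (85 mm each side of the 16 mm square arm), black 24 mm balls at its ends; 104 mm above the table when shut. A 56 mm dark counterweight sits 90 mm from the hinge on a stem that points up when shut (105 degrees from the arm).
- grip_a (a point): point on the crossbar's axis 50 mm to the -x side of its centre: a good place to pinch from above, the bar turning between the pads
- grip_b (a point): the same on the +x side of the crossbar's centre
- pipe: loose pipe sample: steel, 40 mm outside diameter, 110 mm long, about 0.3 kg, with a red band round its middle and dark ends; origin at its centre, x along its axis. It starts in the stand's saddles under the keeper arm, its axis 60 mm above the table, along the stand's x.
- rest: fixed pipe rest: plywood board 130 x 110 x 12 mm, origin at the centre of its underside, z up, with two blue plastic V saddles (each 16 mm thick, centred at x = +-37 mm, 90 degree V, tops 63 mm above the table) that take the pipe along the rest's x. Between them (58 mm) the space is free down to the board.
- rest_seat (a point): where the pipe's centre lies when it rests in the blue saddles: 60 mm above the table over the middle of the rest; x along the V
- tray: fixed bystander: open black parts tray 120 x 110 x 35 mm with spare jaws, beside the rest; it and the rest trade places from start to start; origin under its centre
- jaw: bystander: dark steel jaw block 26 x 26 x 22 mm lying on the stand's base plate; origin under its centre
- gear: bystander: brass gear, 70 mm across, 22 mm tall, lying on the table beside the rest, on its -y side; origin under its centre
- screwdriver: bystander: screwdriver with green handle, 190 mm long, lying to the robot's left
- wrench: bystander: steel wrench, 200 mm long, lying to the robot's right
- grease: bystander: grey jar with black lid, 68 mm wide, 75 mm tall, at the back; origin under its centre
- plunger: bystander: aluminium plunger, 44 mm wide, 106 mm tall with a knob, at the back; origin under its centre
- mug: bystander: white mug, 80 mm wide, 90 mm tall, to the robot's left; origin under its centre
- saddle (a point): where the pipe's centre lies in the stand's saddles: (0, -55, 60) mm in the stand's frame; x along the V
Mind the look-alikes: they are no part of the job. What is shaped like the pipe but green is not meant. Leave any red look-alike of the rest alone.

How it is judged:
By the outcome, as a careful person would: the job done as asked, in the order asked, and still so for the second after the job is handed in, with the robot touching nothing.
It also fails if it takes over 64 s, if anything falls off the work surface, if the arm or the gripper's body presses on something with over 40 N, if the wrist force passes 120 N, or if a joint passes its speed limit or range.

## Robot

A 6-joint arm with a two-finger parallel gripper is mounted at the origin on the work surface. World frame = base frame: x ahead of the robot, y to its left, z up, the work surface at z = 0. Lengths are in mm, angles in rad, forces in N, time in s.
With the tool pointing down it reaches from about 300 to 775 mm from the base axis. Payload 14.6 kg.
Tool frame: the origin (TCP) lies at the very end of the fingers, on their centre line; the grasp point (between the pads) lies 19 mm behind it; y points along the fingers, z is the direction in which the jaws open and shut, and the axes are right-handed (so a half turn about y gives the same grasp; the last joint's range is limited). The gripper opens to 94 mm and grips with 3 to 60 N. Pads are 16 mm wide; open, the fingers measure 119 mm over their backs; the gripper's body (75 mm by 177 mm) begins 78 mm behind the grasp point.
Start: joints at [-1.244, 0.3, 1.521, -0, 1.321, -0.067], TCP at [211.027, -507.894, 205.446] pointing down, gripper open.
Joint ranges: [-3.03, 3.03], [-0.79, 2.21], [0.23, 2.52], [-1.04, 4.18], [0, 3.07], [-2.55, 2.55]. Speed limits (rad/s): [2.22, 2.22, 2.57, 3.14, 3.14, 3.14].

## Interface

Orientations are given as [roll, pitch, yaw] about the fixed x, y, z axes, in that order (R = Rz(yaw) Ry(pitch) Rx(roll)).
In Python, from cell import monitor, optics, manip gives the robot as it stands.
- The arm moves only by the shell command python3 -m creep 'ROWS' [FORCE]. ROWS is JSON, a list of rows, each an object of numbers: "tx", "ty", "tz": the shift along the tool's x, y, z scaled (see below); "turn": the turn about the tool's y scaled (see below); "fingers": the finger opening in mm, from 0 to 94. In form: [{"tx": .., "ty": .., "tz": .., "turn": .., "fingers": ..}, ...]. A call has 1 to 20 rows; each row is the pose to reach, as a shift and turn from the pose measured when the call began, along the tool's axes at that moment, turning the shorter way round; what a row does not reach only later rows make up. The controller multiplies each number of a shift by 200 mm and each number of a turn by pi rad. A row lasts 1/10 s, in which the tool goes at most 50 mm and 8.59 degrees, less where a joint would pass 70% of its speed; a pose out of reach is approached as far as the arm can. A call with a number of a shift or a turn outside -1 to 1 is refused whole. A call with a gripper value outside its range is refused whole. The fingers move at their own pace and stop on an object; FORCE is the grip in N (left out, the last holds). Time passes only in rows, so rows that repeat a pose let the fingers close. It gives the time, the measured TCP pose, the force and the opening at its end, in the units of the state.
- monitor.read_state(): the state, without advancing time (a new reading comes with each control period).
- optics.camera(name): name is "scene" or "top" or "wrist"; returns a dict with "frame" (420x560x3 uint8, red, green, blue), "range_z" (420x560 float32, mm along the optical axis (not along the pixel's ray), 0 where there is no reading), "fx", "fy", "cx", "cy" (pixels), "distortion" ([k1, k2, p1, p2, k3] as OpenCV has them; the pictures are not rectified), "R" (3x3) and "t" (3): a world point X has camera coordinates R X + t; the wrist camera has in their place "mount" (4x4, takes a point from camera to tool coordinates, whose origin is the TCP and whose axes are the tool frame's). Camera axes: x right, y down, z forward; pixel columns grow to the right and rows downward; lengths in mm; the calibration is good to about 2 mm. A picture is of the moment at which its call begins: read the wrist's pose just before it.
- manip.sign_off(): hands the job in, once; it reports no verdict.
The state is a dict: "clock": time; "joints": joint angles; "qd": joint speeds; "effort": joint torques, N m; "eef_pos": TCP position; "eef_rot": TCP orientation; "wrist_force": force on the tool from outside, world axes, zero at the start; "moment": the same for the moment, N m; "finger_gap": finger opening in mm.
Only numpy, scipy, OpenCV 4.12 (cv2) and the standard library are available. Lean on these libraries where they do the work, as an engineer would, in place of code of your own. Each camera call takes 0.05 s, during which the arm holds its last target.

## Working session

There is one attempt and no reset: what is moved stays moved. The work goes in short steps, Python scripts to look and compute and a shell command to move; the robot and the scene stay as the last step left them, time stands still between calls to the robot, and variables do not carry over. Pictures are saved under pics/ and viewed, and the job is handed in when it is done.

```bash
ls; mkdir -p pics
python3 - <<'E'
from cell import monitor, optics
import cv2, numpy as np
s=monitor.read_state(); print(s)
for n in ("scene","top","wrist"):
    c=optics.camera(n)
    cv2.imwrite(f"pics/{n}0.png",c["frame"][:,:,::-1]); np.savez(f"pics/{n}0.npz",**c)
    print(n,{k:np.round(v,3).tolist() for k,v in c.items() if k not in("frame","range_z")})
E
```

```text
pics
{'clock': 0.0, 'joints': array([-1.24360868e+00,  3.00483058e-01,  1.52157912e+00, -1.13977387e-05,
        1.32073043e+00, -6.66012728e-02]), 'qd': array([-0.00031532,  0.0003257 , -0.00032545, -0.00094677,  0.00045768,
       -0.00022039]), 'effort': array([ 2.64262766e-03, -5.31805658e+01, -3.52736878e+01,  7.09651038e-02,
        2.43651151e-02, -9.50523577e-05]), 'eef_pos': array([ 210.93614916, -507.64944841,  204.88061359]), 'eef_rot': array([-1.57199435e+00,  6.88436627e-05, -2.74780095e+00]), 'wrist_force': array([0.01237054, 0.54488166, 0.21624926]), 'moment': array([-0.018857  ,  0.01821003,  0.05436534]), 'finger_gap': 93.98384309419446}
scene {'fx': 427.231, 'fy': 427.231, 'cx': 291.126, 'cy': 212.29, 'distortion': [-0.02, 0.0, 0.0, 0.0, 0.0], 'R': [[0.787, 0.617, -0.023], [0.337, -0.46, -0.821], [-0.517, 0.639, -0.57]], 't': [-478.037, -73.589, 1503.685]}
top {'fx': 528.901, 'fy': 528.901, 'cx': 276.561, 'cy': 206.388, 'distortion': [-0.039, 0.0, 0.0, 0.0, 0.0], 'R': [[0.03, -1.0, 0.004], [-0.993, -0.03, -0.116], [0.116, -0.0, -0.993]], 't': [16.614, 579.563, 1535.808]}
wrist {'fx': 309.563, 'fy': 309.563, 'cx': 276.828, 'cy': 208.573, 'distortion': [0.004, 0.0, 0.0, 0.0, 0.0], 'mount': [[0.002, 0.97, 0.244, -69.607], [-0.001, -0.244, 0.97, -179.062], [1.0, -0.002, 0.001, -0.886], [0.0, 0.0, 0.0, 1.0]]}
```

View pics/scene0.png

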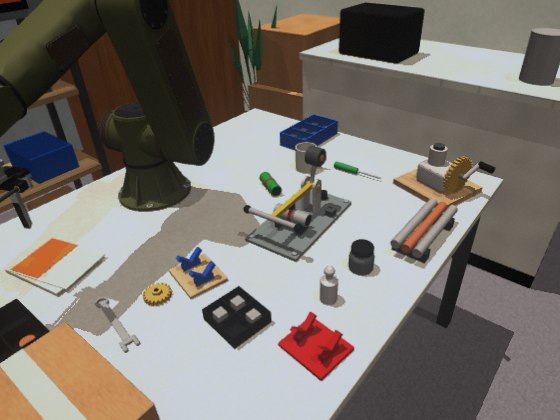

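View pics/top0.png

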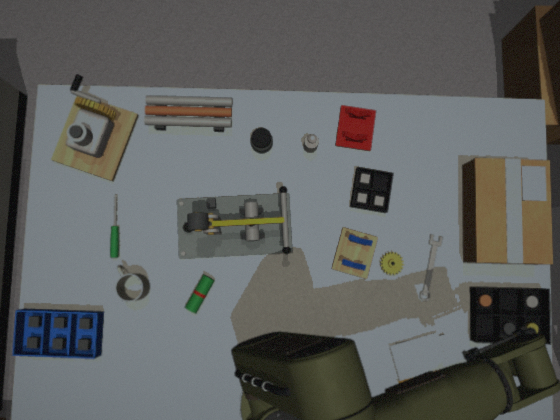

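View pics/wrist0.png

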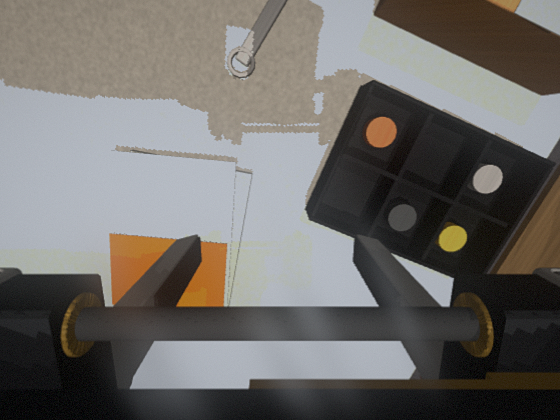

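The top view shows the stand with its yellow arm at about (240,220) and the crossbar from (283,190) to (287,250). The blue-V rest is at (355,252) and its red look-alike at (356,127). The steel pipe lies under the arm at (251,220) and the green look-alike at (199,293). The pipe under the arm and the blue rest fit the task; enlarged crops next to confirm.

Run:
```python
import cv2
a=cv2.imread("pics/top0.png")
cv2.imwrite("pics/tcrop1.png",cv2.resize(a[180:270,165:305],None,fx=5.5,fy=5.5,interpolation=cv2.INTER_CUBIC))
cv2.imwrite("pics/tcrop2.png",cv2.resize(a[160:285,320:450],None,fx=4.8,fy=4.8,interpolation=cv2.INTER_CUBIC))
```

```text
(no output)
```

View pics/tcrop1.png

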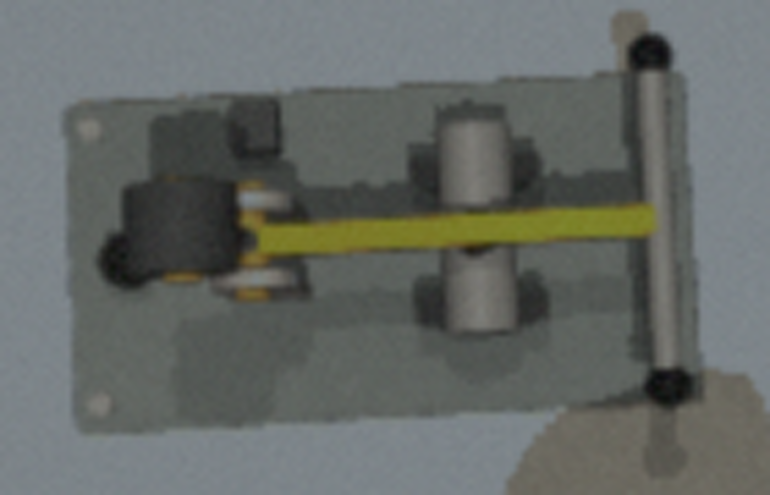

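View pics/tcrop2.png

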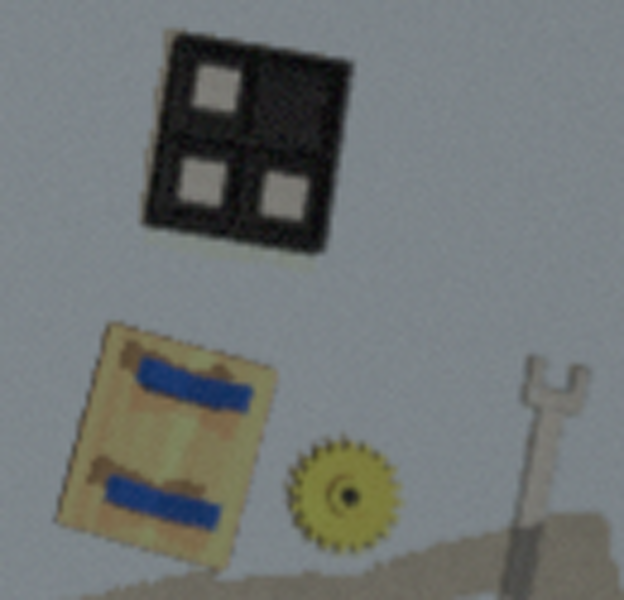

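```bash
cat > h.py <<'E'
import numpy as np, cv2
def K(c): return np.array([[c["fx"],0,c["cx"]],[0,c["fy"],c["cy"]],[0,0,1.]])
def px2w(c,uv,z,R=None,t=None):
    R=c["R"] if R is None else R; t=c["t"] if t is None else t
    n=cv2.undistortPoints(np.array([[uv]],float),K(c),np.array(c["distortion"],float)).ravel()
    d=R.T@np.array([n[0],n[1],1.]); o=-R.T@t
    return o+d*(z-o[2])/d[2]
def w2px(c,X,R=None,t=None):
    R=c["R"] if R is None else R; t=c["t"] if t is None else t
    p,_=cv2.projectPoints(np.atleast_2d(np.array(X,float)),cv2.Rodrigues(np.array(R,float))[0],np.array(t,float),K(c),np.array(c["distortion"],float))
    return p[:,0]
E
python3 - <<'E'
from h import *
c=dict(np.load("pics/top0.npz")); 
f=lambda l,z,s,o:np.array([px2w(c,np.array(p)/s+o,z) for p in l])
a=f([(650,52),(669,386)],104,5.5,(165,180)); print("balls",a.round(1),np.linalg.norm(a[0]-a[1]),a.mean(0))
d=a[0]-a[1]; print("yaw stand",np.arctan2(d[1],d[0]))
p=f([(68,103),(78,432),(697,402),(690,75)],12,5.5,(165,180));print("plate",p.round(1),p.mean(0)); print(np.linalg.norm(np.diff(p,axis=0),axis=1))
for e in (p[0]-p[1],p[3]-p[2]): print(np.arctan2(e[1],e[0]))
for e in (p[0]-p[3],p[1]-p[2]): print(np.arctan2(-e[0],e[1]))
r=f([(113,322),(278,372),(228,570),(57,522)],12,4.8,(320,160));print("rest",r.round(1),r.mean(0),np.linalg.norm(np.diff(r,axis=0),axis=1))
for e in (r[0]-r[3],r[1]-r[2]): print(np.arctan2(e[1],e[0]))
for e in (r[0]-r[1],r[3]-r[2]): print(np.arctan2(-e[0],e[1]))
s=f([(195,385),(163,502)],63,4.8,(320,160));d=s[0]-s[1];print("sad",s.round(1),s.mean(0),np.linalg.norm(d),np.arctan2(d[1],d[0]))
q=f([(475,120),(480,332)],60,5.5,(165,180));print("pipe",q.round(1),q.mean(0),np.linalg.norm(q[0]-q[1]))
E
```

```text
balls [[619.6  16.6 104. ]
 [447.7   2.  104. ]] 172.54326617039925 [533.66743503   9.29524095 104.        ]
yaw stand 0.08451927628950437
plate [[595.6 333.7  12. ]
 [416.3 319.1  12. ]
 [442.7 -15.4  12. ]
 [621.3  -6.8  12. ]] [518.97494263 157.64925123  12.        ]
[179.85703944 335.54919795 178.86826257]
0.0810257117692047
0.04792427487398619
0.07549241786583152
0.07863351045839374
rest [[ 524.9 -168.7   12. ]
 [ 496.7 -272.3   12. ]
 [ 373.3 -242.4   12. ]
 [ 399.8 -135.9   12. ]] [ 448.67741337 -204.81267089   12.        ] [107.38872708 127.01760894 109.68886606]
-0.25596908437658483
-0.23787780692656021
-0.2660056330549457
-0.24407229389454718
sad [[ 484.2 -212.3   63. ]
 [ 413.4 -193.9   63. ]] [ 448.79845052 -203.0628382    63.        ] 73.10077669586941 -0.25410717681070266
pipe [[586.9 107.9  60. ]
 [474.6 101.3  60. ]] [530.7692339  104.60764503  60.        ] 112.54263486870587
```

```bash
cat >> h.py <<'E'
from scipy.spatial.transform import Rotation as Ro
def pose():
    from cell import monitor
    s=monitor.read_state(); return s, Ro.from_euler('xyz',s["eef_rot"]).as_matrix(), np.array(s["eef_pos"])
def go(X,yaw=None):
    s,R,p=pose(); d=R.T@(np.array(X)-p)/200
    t=0
    if yaw is not None: t=-((yaw-s["eef_rot"][2]+np.pi)%(2*np.pi)-np.pi)/np.pi
    print("tcp",p.round(1),s["eef_rot"].round(3),"-> tx,ty,tz,turn",d.round(4),round(t,4))
def wcam(c,R,p):
    M=np.array(c["mount"]); Rcw=R@M[:3,:3]; o=R@M[:3,3]+p
    return Rcw.T, -Rcw.T@o
E
python3 -m creep '[{"tx":-0.75,"tz":-0.61},{"tx":-0.75,"tz":-0.61},{"tx":-0.75,"tz":-0.61},{"tx":-0.75,"tz":-0.61},{"tx":-0.75,"tz":-0.61}]'
python3 -m creep '[{"tx":-0.75,"tz":-0.61},{"tx":-0.75,"tz":-0.61},{"tx":-0.75,"tz":-0.61},{"tx":-0.75,"tz":-0.61},{"tx":-0.75,"tz":-0.61}]'
python3 -c "
from h import *
go([483.8,5.3,205],-3.06)"
```

```text
tcp [ 211.  -507.7  205.1] [-1.572  0.    -2.748] -> tx,ty,tz,turn [-2.2440e+00  1.9000e-03 -1.8454e+00] 0.0994$[0]: bad value
$[0]: bad value
```

```bash
python3 -m creep '[{"tx":-0.75,"ty":0,"tz":-0.61,"turn":0,"fingers":94},{"tx":-0.75,"ty":0,"tz":-0.61,"turn":0,"fingers":94},{"tx":-0.75,"ty":0,"tz":-0.61,"turn":0,"fingers":94},{"tx":-0.75,"ty":0,"tz":-0.61,"turn":0,"fingers":94},{"tx":-0.75,"ty":0,"tz":-0.61,"turn":0,"fingers":94}]'
python3 -c "
from h import *
go([483.8,5.3,205],-3.06)"
```

```text
clock: 0.65
eef_pos: [304.3, -334.2, 205.3]
eef_rot: [-1.572, 0.001, -2.744]
wrist_force: [0.5, 0.7, -0.7]
finger_gap: 93.9
tcp [ 304.3 -334.2  205.3] [-1.572e+00  1.000e-03 -2.744e+00] -> tx,ty,tz,turn [-1.4851  0.0038 -1.2174] 0.1006
```

```bash
python3 -m creep '[{"tx":-0.75,"ty":0,"tz":-0.61,"turn":0,"fingers":94},{"tx":-0.75,"ty":0,"tz":-0.61,"turn":0,"fingers":94},{"tx":-0.75,"ty":0,"tz":-0.61,"turn":0,"fingers":94},{"tx":-0.75,"ty":0,"tz":-0.61,"turn":0,"fingers":94},{"tx":-0.75,"ty":0,"tz":-0.61,"turn":0,"fingers":94}]'
python3 -m creep '[{"tx":-0.74,"ty":0,"tz":-0.61,"turn":0.1,"fingers":94},{"tx":-0.74,"ty":0,"tz":-0.61,"turn":0.1,"fingers":94},{"tx":-0.74,"ty":0,"tz":-0.61,"turn":0.1,"fingers":94},{"tx":-0.74,"ty":0,"tz":-0.61,"turn":0.1,"fingers":94},{"tx":-0.74,"ty":0,"tz":-0.61,"turn":0.1,"fingers":94},{"tx":-0.74,"ty":0,"tz":-0.61,"turn":0.1,"fingers":94}]'
python3 - <<'E'
from h import *
from cell import optics
go([483.8,5.3,205],-3.06)
s,R,p=pose(); c=optics.camera("wrist"); cv2.imwrite("pics/w1.png",c["frame"][:,:,::-1]); np.savez("pics/w1.npz",RR=R,pp=p,**c)
Rc,t=wcam(c,R,p)
o=np.array([521.7,158.9,0]);y=0.08;S=Ro.from_euler('z',y).as_matrix()
P={"ballA":(-95,-150,104),"gripa":(-50,-150,104),"cen":(0,-150,104),"gripb":(50,-150,104),"pipe-":(-55,-55,60),"pipe+":(55,-55,60)}
for k,v in P.items(): print(k,w2px(c,o+S@np.array(v),Rc,t).round(0))
E
```

```text
clock: 1.15
eef_pos: [396.9, -160.3, 205.6]
eef_rot: [-1.572, 0.001, -2.739]
wrist_force: [-0.3, 0.2, -0.7]
finger_gap: 94.3
clock: 1.75
eef_pos: [485.6, 10.2, 205.4]
eef_rot: [-1.572, -0.0, -3.051]
wrist_force: [-0.4, 0.2, -0.5]
finger_gap: 93.9
tcp [485.6  10.2 205.4] [-1.572 -0.    -3.051] -> tx,ty,tz,turn [0.0111 0.0018 0.0235] 0.0029
ballA [[282. 254.]]
gripa [[282. 210.]]
cen [[283. 155.]]
gripb [[284.  96.]]
pipe- [[193. 203.]]
pipe+ [[187.  95.]]
```

View pics/w1.png

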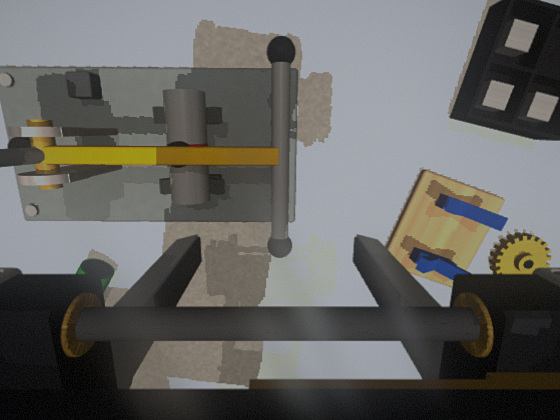

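The wrist view shows the bar vertical at u≈280, balls at (281,50) and (280,245), arm joining at (280,156), and the pipe end centres at (184,93) and (190,203). The prediction agrees within 3 px.

Run:
```python
from h import *
c=dict(np.load("pics/w1.npz")); Rc,t=wcam(c,c["RR"],c["pp"])
a=np.array([px2w(c,u,104,Rc,t) for u in [(281,50),(280,245),(280,156)]]);print(a.round(1)); d=a[0]-a[1];print(np.linalg.norm(d),np.arctan2(d[1],d[0]),(a[0]+a[1])/2)
u=d/np.linalg.norm(d); m=(a[0]+a[1])/2; print("grip_a",m-50*u)
a=np.array([px2w(c,u,z,Rc,t) for u,z in [((184,91),75),((190,203),75)]]);print(a.round(1),a.mean(0))
# depth of bar
for u in [(280,100),(280,200),(186,110),(188,190)]:
    z=c["range_z"][u[1],u[0]]; n=cv2.undistortPoints(np.array([[u]],float),K(c),c["distortion"]).ravel(); print(u,(Rc.T@(z*np.array([n[0],n[1],1])-t)).round(1))
```

```text
[[619.3  19.  104. ]
 [448.6   4.2 104. ]
 [533.   12.  104. ]]
171.31685922486358 0.08652495952104866 [533.92395764  11.63812932 104.        ]
grip_a [484.11100511   7.31727744 104.        ]
[[582.8 106.9  75. ]
 [475.   99.1  75. ]] [528.91686687 102.97372158  75.        ]
(280, 100) [579.5  16.3 111.7]
(280, 200) [494.5   8.5 111.7]
(186, 110) [565.7 103.2  80.1]
(188, 190) [489.3 100.3  79. ]
```

```bash
python3 -c "
from h import *
go([484,7.5,85],-3.057)"
```

```text
tcp [485.1   9.1 205.4] [-1.572 -0.    -3.052] -> tx,ty,tz,turn [0.0062 0.6022 0.0084] 0.0015
```

```bash
python3 -m creep '[{"tx":0.006,"ty":0.2,"tz":0.008,"turn":0.0015,"fingers":94},{"tx":0.006,"ty":0.4,"tz":0.008,"turn":0.0015,"fingers":94},{"tx":0.006,"ty":0.52,"tz":0.008,"turn":0.0015,"fingers":94},{"tx":0.006,"ty":0.6,"tz":0.008,"turn":0.0015,"fingers":94},{"tx":0.006,"ty":0.6,"tz":0.008,"turn":0.0015,"fingers":94},{"tx":0.006,"ty":0.6,"tz":0.008,"turn":0.0015,"fingers":94}]' 
python3 -m creep '[{"tx":0,"ty":0,"tz":0,"turn":0,"fingers":30},{"tx":0,"ty":0,"tz":0,"turn":0,"fingers":30},{"tx":0,"ty":0,"tz":0,"turn":0,"fingers":20},{"tx":0,"ty":0,"tz":0,"turn":0,"fingers":20},{"tx":0,"ty":0,"tz":0,"turn":0,"fingers":5},{"tx":0,"ty":0,"tz":0,"turn":0,"fingers":5},{"tx":0,"ty":0,"tz":0,"turn":0,"fingers":5},{"tx":0,"ty":0,"tz":0,"turn":0,"fingers":5}]' 12
python3 - <<'E'
from h import *
go([484,7.5,85],-3.057)
E
```

```text
clock: 2.4
eef_pos: [484.1, 6.2, 86.1]
eef_rot: [-1.572, -0.0, -3.059]
wrist_force: [-0.4, 0.1, 0.9]
finger_gap: 94.1
clock: 3.2
eef_pos: [484.0, 6.3, 86.1]
eef_rot: [-1.572, -0.0, -3.058]
wrist_force: [-0.2, -0.3, 0.1]
finger_gap: 33.5
tcp [484.    6.3  86.1] [-1.572 -0.    -3.058] -> tx,ty,tz,turn [-0.0004  0.0055 -0.0061] -0.0005
```

```bash
python3 -m creep '[{"tx":0,"ty":0,"tz":0,"turn":0,"fingers":5},{"tx":0,"ty":0,"tz":0,"turn":0,"fingers":5},{"tx":0,"ty":0,"tz":0,"turn":0,"fingers":5},{"tx":0,"ty":0,"tz":0,"turn":0,"fingers":5},{"tx":0,"ty":0,"tz":0,"turn":0,"fingers":5}]' 12
python3 - <<'E'
from h import *
# waypoints rel. to start: stand-frame dy = 210(1-cos q), dz=210 sin q ; tool z = -stand y, tool y = down
for q in np.arange(0.1,1.76,0.1): print(round(q,2),"ty",round(-210*np.sin(q)/200,3),"tz",round(-210*(1-np.cos(q))/200,3))
E
```

```text
clock: 3.7
eef_pos: [483.9, 7.5, 86.1]
eef_rot: [-1.574, -0.0, -3.058]
wrist_force: [-1.8, 12.5, 0.4]
finger_gap: 15.6
0.1 ty -0.105 tz -0.005
0.2 ty -0.209 tz -0.021
0.3 ty -0.31 tz -0.047
0.4 ty -0.409 tz -0.083
0.5 ty -0.503 tz -0.129
0.6 ty -0.593 tz -0.183
0.7 ty -0.676 tz -0.247
0.8 ty -0.753 tz -0.318
0.9 ty -0.822 tz -0.397
1.0 ty -0.884 tz -0.483
1.1 ty -0.936 tz -0.574
1.2 ty -0.979 tz -0.67
1.3 ty -1.012 tz -0.769
1.4 ty -1.035 tz -0.872
1.5 ty -1.047 tz -0.976
1.6 ty -1.05 tz -1.081
1.7 ty -1.041 tz -1.185
```

```bash
python3 -m creep '[{"tx":0,"ty":-0.052,"tz":-0.001,"turn":0,"fingers":5},{"tx":0,"ty":-0.105,"tz":-0.005,"turn":0,"fingers":5},{"tx":0,"ty":-0.157,"tz":-0.012,"turn":0,"fingers":5},{"tx":0,"ty":-0.209,"tz":-0.021,"turn":0,"fingers":5},{"tx":0,"ty":-0.26,"tz":-0.033,"turn":0,"fingers":5},{"tx":0,"ty":-0.31,"tz":-0.047,"turn":0,"fingers":5},{"tx":0,"ty":-0.36,"tz":-0.064,"turn":0,"fingers":5},{"tx":0,"ty":-0.409,"tz":-0.083,"turn":0,"fingers":5}]'
python3 -c "
from h import *
go([484,7.5,86])"
```

```text
clock: 4.5
eef_pos: [482.5, 23.5, 169.0]
eef_rot: [-1.573, -0.0, -3.059]
wrist_force: [-0.7, -6.2, 0.9]
finger_gap: 15.6
tcp [482.5  23.5 169. ] [-1.573 -0.    -3.059] -> tx,ty,tz,turn [-0.0009  0.4147  0.0813] 0
```

```bash
python3 -c "
import numpy as np
for q in np.arange(0.5,1.76,0.1): print(round(q,2),round(-1.05*(np.sin(q)-np.sin(.406)),3),round(-1.05*(np.cos(.406)-np.cos(q)),3))"
```

```text
0.5 -0.089 -0.043
0.6 -0.178 -0.098
0.7 -0.262 -0.162
0.8 -0.339 -0.233
0.9 -0.408 -0.312
1.0 -0.469 -0.397
1.1 -0.521 -0.488
1.2 -0.564 -0.584
1.3 -0.597 -0.684
1.4 -0.62 -0.786
1.5 -0.633 -0.89
1.6 -0.635 -0.995
1.7 -0.627 -1.1
```

```bash
python3 -m creep '[{"tx":0,"ty":-0.089,"tz":-0.043,"turn":0,"fingers":5},{"tx":0,"ty":-0.178,"tz":-0.098,"turn":0,"fingers":5},{"tx":0,"ty":-0.262,"tz":-0.162,"turn":0,"fingers":5},{"tx":0,"ty":-0.339,"tz":-0.233,"turn":0,"fingers":5},{"tx":0,"ty":-0.408,"tz":-0.312,"turn":0,"fingers":5},{"tx":0,"ty":-0.469,"tz":-0.397,"turn":0,"fingers":5},{"tx":0,"ty":-0.521,"tz":-0.488,"turn":0,"fingers":5},{"tx":0,"ty":-0.564,"tz":-0.584,"turn":0,"fingers":5}]'
python3 -c "
from h import *
go([484,7.5,86])
s,R,p=pose();print(s['finger_gap'],s['wrist_force'])"
```

```text
clock: 5.3
eef_pos: [473.1, 140.3, 284.2]
eef_rot: [-1.573, 0.003, -3.059]
wrist_force: [3.0, 0.8, -1.0]
finger_gap: 15.6
tcp [473.1 140.3 284.2] [-1.573e+00  3.000e-03 -3.059e+00] -> tx,ty,tz,turn [0.0027 0.9894 0.6686] 0
15.583428649204071 [ 2.97048455  0.82880975 -1.0485842 ]
```

```bash
python3 -m creep '[{"tx":0,"ty":-0.029,"tz":-0.09,"turn":0,"fingers":5},{"tx":0,"ty":-0.052,"tz":-0.192,"turn":0,"fingers":5},{"tx":0,"ty":-0.065,"tz":-0.296,"turn":0,"fingers":5},{"tx":0,"ty":-0.067,"tz":-0.401,"turn":0,"fingers":5},{"tx":0,"ty":-0.061,"tz":-0.48,"turn":0,"fingers":5},{"tx":0,"ty":-0.06,"tz":-0.49,"turn":0,"fingers":5},{"tx":0,"ty":-0.06,"tz":-0.49,"turn":0,"fingers":5}]'
python3 - <<'E'
from h import *
from cell import optics
go([484,7.5,86])
s,R,p=pose();print(s['finger_gap'],s['wrist_force'])
c=optics.camera("scene"); cv2.imwrite("pics/s2.png",cv2.resize(c["frame"][60:300,150:450,::-1],None,fx=2.5,fy=2.5))
E
```

```text
clock: 6.0
eef_pos: [464.6, 238.7, 297.0]
eef_rot: [-1.574, 0.003, -3.058]
wrist_force: [-3.9, 3.4, 4.8]
finger_gap: 15.4
tcp [464.6 238.7 297. ] [-1.574e+00  3.000e-03 -3.058e+00] -> tx,ty,tz,turn [0.0031 1.0512 1.1636] 0
15.391115485749113 [-3.93482032  3.37309541  4.7808348 ]
```

View pics/s2.png

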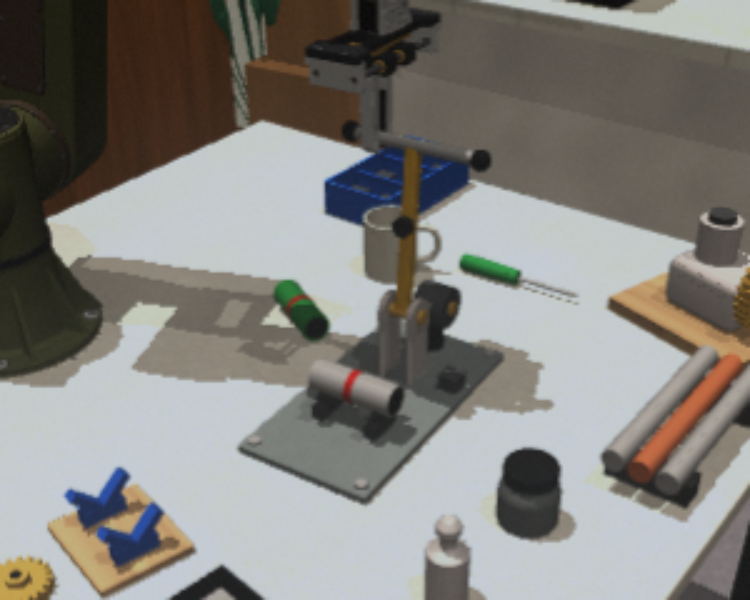

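The keeper is near upright, gripped at the bar (about (385,140) in the crop). The steel pipe with its red band is free in the saddles at (355,388). Release and back away upward.

```bash
python3 -m creep '[{"tx":0,"ty":0,"tz":-0.02,"turn":0,"fingers":60},{"tx":0,"ty":0,"tz":-0.04,"turn":0,"fingers":70},{"tx":0,"ty":0,"tz":-0.06,"turn":0,"fingers":70},{"tx":0,"ty":0,"tz":-0.07,"turn":0,"fingers":70},{"tx":0,"ty":0,"tz":-0.07,"turn":0,"fingers":70},{"tx":0,"ty":0,"tz":-0.07,"turn":0,"fingers":70},{"tx":0,"ty":0,"tz":-0.07,"turn":0,"fingers":70}]'
python3 -m creep '[{"tx":0,"ty":-0.1,"tz":0,"turn":0,"fingers":70},{"tx":0,"ty":-0.2,"tz":0,"turn":0,"fingers":70},{"tx":0,"ty":-0.3,"tz":0,"turn":0,"fingers":94},{"tx":0,"ty":-0.3,"tz":0,"turn":0,"fingers":94},{"tx":0,"ty":-0.3,"tz":0,"turn":0,"fingers":94}]'
python3 - <<'E'
from h import *
from cell import optics
go([527.5,103,357],-3.057)
c=optics.camera("scene"); cv2.imwrite("pics/s3.png",cv2.resize(c["frame"][60:300,150:450,::-1],None,fx=2.5,fy=2.5))
E
```

```text
clock: 6.75
eef_pos: [463.6, 252.2, 297.1]
eef_rot: [-1.574, 0.003, -3.059]
wrist_force: [-0.8, -0.2, -0.7]
finger_gap: 67.6
clock: 7.25
eef_pos: [463.4, 251.9, 356.4]
eef_rot: [-1.574, 0.003, -3.059]
wrist_force: [-0.4, 0.7, -0.3]
finger_gap: 90.8
tcp [463.4 251.9 356.4] [-1.574e+00  3.000e-03 -3.059e+00] -> tx,ty,tz,turn [-0.2578 -0.0047  0.7683] -0.0005
```

View pics/s3.png

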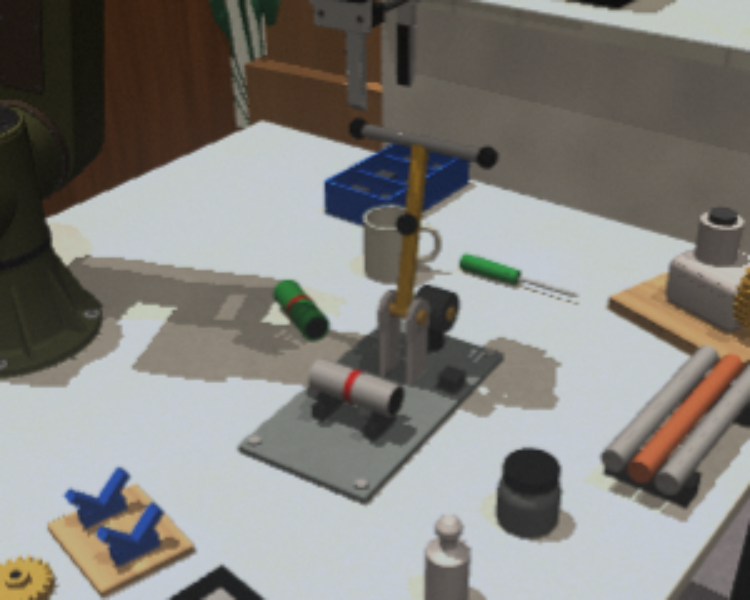

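Keeper stands open untouched; the fingers are clear above it. Now over the pipe.

```bash
python3 -m creep '[{"tx":-0.08,"ty":0,"tz":0.22,"turn":0,"fingers":94},{"tx":-0.16,"ty":0,"tz":0.44,"turn":0,"fingers":94},{"tx":-0.24,"ty":0,"tz":0.66,"turn":0,"fingers":94},{"tx":-0.258,"ty":0.1,"tz":0.76,"turn":0,"fingers":94},{"tx":-0.258,"ty":0.3,"tz":0.768,"turn":0,"fingers":94},{"tx":-0.258,"ty":0.5,"tz":0.768,"turn":0,"fingers":94},{"tx":-0.258,"ty":0.7,"tz":0.768,"turn":0,"fingers":94},{"tx":-0.258,"ty":0.7,"tz":0.768,"turn":0,"fingers":94},{"tx":-0.258,"ty":0.7,"tz":0.768,"turn":0,"fingers":94}]'
python3 - <<'E'
from h import *
from cell import optics
go([527.5,103,41],-3.057)
s,R,p=pose(); c=optics.camera("wrist"); cv2.imwrite("pics/w2.png",c["frame"][:,:,::-1]); np.savez("pics/w2.npz",RR=R,pp=p,**c)
E
```

```text
clock: 8.2
eef_pos: [527.6, 103.4, 216.1]
eef_rot: [-1.573, 0.001, -3.059]
wrist_force: [-1.0, -0.7, 0.3]
finger_gap: 93.8
tcp [527.6 103.4 216.1] [-1.573e+00  1.000e-03 -3.059e+00] -> tx,ty,tz,turn [0.0011 0.8753 0.0042] -0.0005
```

View pics/w2.png

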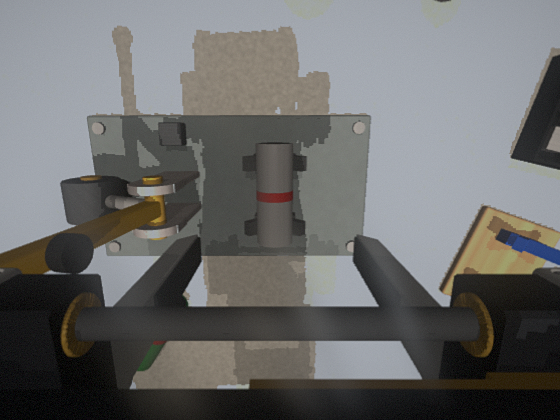

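Run:
```python
from h import *
c=dict(np.load("pics/w2.npz")); Rc,t=wcam(c,c["RR"],c["pp"])
f=lambda u,z:px2w(c,u,z,Rc,t).round(1)
print("band",f((275,197),80)); print("far",f((275,143),80),"near",f((276,246),60),f((276,240),80))
print("sides",f((257,197),62),f((293,197),62))
cor=[f(u,12) for u in [(89,116),(369,116),(368,255)]];print(cor)
a=cor[0]-cor[1];print(np.arctan2(-a[0],a[1]))
go([527.5,103,41],-3.057)
```

```text
band [529.9 106.1  80. ]
far [584.7 110.4  80. ] near [468.4 100.1  60. ] [482.9 101.2  80. ]
sides [524.5 125.6  62. ] [527.7  86.2  62. ]
[array([595.4, 333.1,  12. ]), array([622.4,   2.1,  12. ]), array([447.3, -23.7,  12. ])]
0.08139079606683444
tcp [528.1 103.5 217.3] [-1.573e+00  3.000e-03 -3.059e+00] -> tx,ty,tz,turn [0.0062 0.8813 0.0046] -0.0005
```

```bash
python3 -m creep '[{"tx":-0.008,"ty":0.15,"tz":-0.01,"turn":0,"fingers":94},{"tx":-0.008,"ty":0.35,"tz":-0.01,"turn":0,"fingers":94},{"tx":-0.008,"ty":0.55,"tz":-0.01,"turn":0,"fingers":94},{"tx":-0.008,"ty":0.7,"tz":-0.01,"turn":0,"fingers":80},{"tx":-0.008,"ty":0.8,"tz":-0.01,"turn":0,"fingers":80},{"tx":-0.008,"ty":0.87,"tz":-0.01,"turn":0,"fingers":70},{"tx":-0.008,"ty":0.88,"tz":-0.01,"turn":0,"fingers":60},{"tx":-0.008,"ty":0.88,"tz":-0.01,"turn":0,"fingers":50}]'
python3 -m creep '[{"tx":0,"ty":0,"tz":0,"turn":0,"fingers":30},{"tx":0,"ty":0,"tz":0,"turn":0,"fingers":30},{"tx":0,"ty":0,"tz":0,"turn":0,"fingers":30},{"tx":0,"ty":0,"tz":0,"turn":0,"fingers":30},{"tx":0,"ty":0,"tz":0,"turn":0,"fingers":30},{"tx":0,"ty":0,"tz":0,"turn":0,"fingers":30}]' 25
python3 -c "
from h import *
go([527.5,103,41],-3.057)"
```

```text
clock: 9.05
eef_pos: [530.9, 106.3, 42.5]
eef_rot: [-1.574, 0.005, -3.059]
wrist_force: [0.7, 1.6, 0.7]
finger_gap: 59.3
clock: 9.65
eef_pos: [531.5, 107.0, 43.6]
eef_rot: [-1.575, 0.007, -3.058]
wrist_force: [-0.6, 5.5, 4.6]
finger_gap: 39.4
tcp [531.5 107.   43.6] [-1.575  0.007 -3.058] -> tx,ty,tz,turn [0.0218 0.0129 0.0184] -0.0005
```

Gripped at 39.4 mm (pipe is 40 mm). Lift.

```bash
python3 -m creep '[{"tx":0,"ty":-0.05,"tz":0,"turn":0,"fingers":30},{"tx":0,"ty":-0.12,"tz":0,"turn":0,"fingers":30},{"tx":0,"ty":-0.25,"tz":0,"turn":0,"fingers":30},{"tx":0,"ty":-0.4,"tz":0,"turn":0,"fingers":30},{"tx":0,"ty":-0.5,"tz":0,"turn":0,"fingers":30},{"tx":0,"ty":-0.5,"tz":0,"turn":0,"fingers":30},{"tx":0,"ty":-0.5,"tz":0,"turn":0,"fingers":30}]' 30
python3 - <<'E'
from h import *
from cell import optics
s,R,p=pose();print(s["finger_gap"],s["wrist_force"],s["joints"].round(3))
c=optics.camera("wrist"); cv2.imwrite("pics/w3.png",c["frame"][:,:,::-1]); np.savez("pics/w3.npz",RR=R,pp=p,**c)
go([448.8,-203.5,143],-0.255-np.pi)
E
```

```text
clock: 10.35
eef_pos: [530.7, 106.5, 143.6]
eef_rot: [-1.575, 0.007, -3.059]
wrist_force: [0.5, -0.3, -3.8]
finger_gap: 39.5
39.456576498460315 [ 0.52183319 -0.32011833 -3.82234656] [0.129 0.335 1.625 0.004 1.174 1.615]
tcp [530.3 106.4 142.8] [-1.574  0.006 -3.059] -> tx,ty,tz,turn [ 0.5348 -0.0096  1.5106] 0.1076
```

View pics/w3.png

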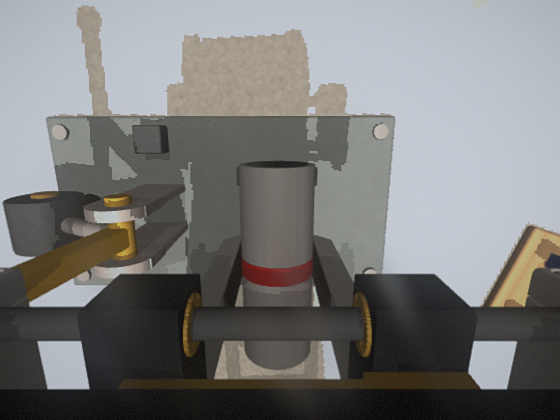

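```bash
python3 -m creep '[{"tx":0.06,"ty":0,"tz":0.16,"turn":0.01,"fingers":30},{"tx":0.13,"ty":0,"tz":0.37,"turn":0.03,"fingers":30},{"tx":0.2,"ty":0,"tz":0.58,"turn":0.06,"fingers":30},{"tx":0.27,"ty":0,"tz":0.76,"turn":0.08,"fingers":30},{"tx":0.3,"ty":0,"tz":0.86,"turn":0.1,"fingers":30},{"tx":0.3,"ty":0,"tz":0.86,"turn":0.107,"fingers":30},{"tx":0.3,"ty":0,"tz":0.86,"turn":0.107,"fingers":30}]' 30
python3 - <<'E'
from h import *
from cell import optics
c=dict(np.load("pics/w3.npz")); Rc,t=wcam(c,c["RR"],c["pp"])
z=c["pp"][2]+19
b=px2w(c,(277,271),z+20,Rc,t); print("band rel tool",c["RR"].T@(b-c["pp"]))
s,R,p=pose();print(s["finger_gap"],s["wrist_force"])
c=optics.camera("wrist"); cv2.imwrite("pics/w4.png",c["frame"][:,:,::-1]); np.savez("pics/w4.npz",RR=R,pp=p,**c)
go([448.8,-203.5,143],-0.255-np.pi)
E
```

```text
clock: 11.1
eef_pos: [484.4, -69.8, 140.9]
eef_rot: [-1.576, 0.003, 2.888]
wrist_force: [0.5, -0.8, -3.6]
finger_gap: 39.3
band rel tool [ -2.49630924 -38.98206387  -0.32218369]
39.34843610614466 [ 0.49197305 -0.80789893 -3.64926216]
tcp [484.6 -69.4 141.1] [-1.576  0.003  2.89 ] -> tx,ty,tz,turn [ 0.0062 -0.0134  0.6942] 0.001
```

View pics/w4.png

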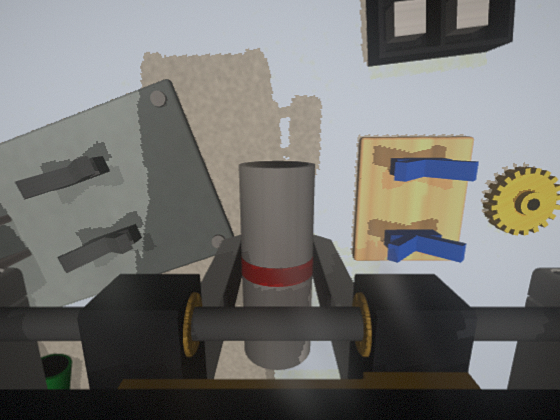

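```bash
python3 -c "
import cv2
a=cv2.imread('pics/w4.png');cv2.imwrite('pics/w4c.png',cv2.resize(a[125:275,340:490],None,fx=4,fy=4,interpolation=cv2.INTER_CUBIC))"
```

```text
(no output)
```

View pics/w4c.png

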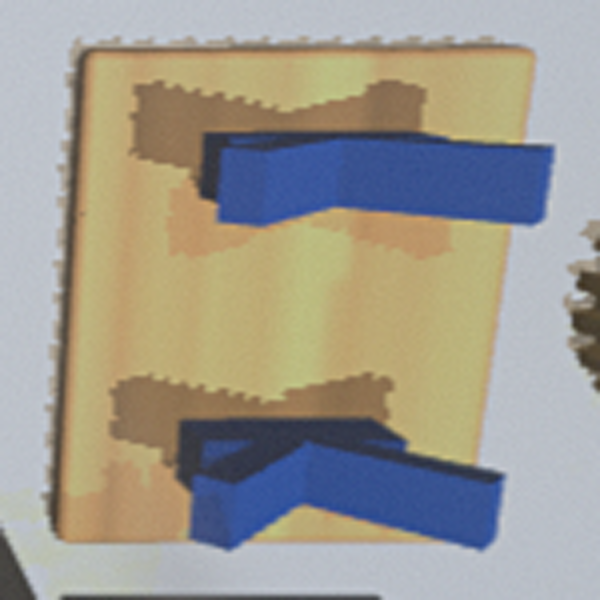

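Run:
```python
from h import *
c=dict(np.load("pics/w4.npz")); Rc,t=wcam(c,c["RR"],c["pp"])
f=lambda u,z:px2w(c,u,z,Rc,t)
p=[f(u,12) for u in [(361.3,137.5),(473.8,137.5),(355.5,260)]]
print(np.round(p,1)); a=p[0]-p[1];b=p[0]-p[2];print(np.linalg.norm(a),np.arctan2(-a[0],a[1]),np.linalg.norm(b),np.arctan2(b[1],b[0]),(p[1]+p[2])/2)
v=[f(u,z) for u,z in [((425,168.3),32),((416,243),32)]];d=v[0]-v[1];print(np.round(v,1),np.linalg.norm(d),np.arctan2(d[1],d[0]),(v[0]+v[1])/2)
```

```text
[[ 525.1 -164.5   12. ]
 [ 497.6 -269.4   12. ]
 [ 401.2 -134.4   12. ]]
108.40997789584839 -0.25641614006361707 127.56971629057767 -0.23830685231790388 [ 449.3912121  -201.87517371   12.        ]
[[ 484.5 -211.2   32. ]
 [ 413.7 -192.3   32. ]] 73.32240667097767 -0.26067993259757666 [ 449.08524287 -201.79714263   32.        ]
```

```bash
python3 -c "
from h import *
go([446.7,-201.6,141],-0.255-np.pi)"
python3 -m creep '[{"tx":0.015,"ty":0,"tz":0.15,"turn":0,"fingers":30},{"tx":0.015,"ty":0,"tz":0.35,"turn":0,"fingers":30},{"tx":0.015,"ty":0,"tz":0.55,"turn":0,"fingers":30},{"tx":0.015,"ty":0,"tz":0.66,"turn":0,"fingers":30},{"tx":0.015,"ty":0,"tz":0.688,"turn":0,"fingers":30},{"tx":0.015,"ty":0,"tz":0.688,"turn":0,"fingers":30},{"tx":0.015,"ty":0,"tz":0.688,"turn":0,"fingers":30}]' 30
python3 - <<'E'
from h import *
from cell import optics
s,R,p=pose();print(s["finger_gap"],s["wrist_force"])
go([446.7,-201.6,43.6],-0.255-np.pi)
c=optics.camera("wrist"); cv2.imwrite("pics/w5.png",c["frame"][:,:,::-1]); np.savez("pics/w5.npz",RR=R,pp=p,**c)
go([446.7,-201.6,43.6],-0.255-np.pi)
E
```

```text
tcp [484.6 -69.4 141.1] [-1.576  0.003  2.89 ] -> tx,ty,tz,turn [ 0.0188 -0.0034  0.6876] 0.001
clock: 11.85
eef_pos: [447.8, -200.6, 140.1]
eef_rot: [-1.577, 0.002, 2.891]
wrist_force: [0.5, -0.4, -4.2]
finger_gap: 39.6
39.600914317792075 [ 0.45449339 -0.43758686 -4.21349139]
tcp [ 447.8 -200.6  140.1] [-1.577e+00  2.000e-03  2.891e+00] -> tx,ty,tz,turn [0.0052 0.4825 0.0089] 0.0015
tcp [ 447.8 -200.6  140.2] [-1.577e+00  2.000e-03  2.891e+00] -> tx,ty,tz,turn [0.0052 0.4828 0.009 ] 0.0015
```

View pics/w5.png

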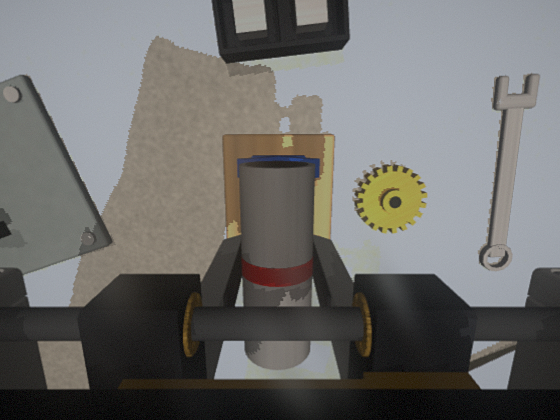

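Pipe aligned above the blue saddles, board edges symmetrical about it (223..335, pipe centre 278). Gear is clear at (392,200). Lower.

```bash
python3 -m creep '[{"tx":0.005,"ty":0.12,"tz":0.007,"turn":0.001,"fingers":30},{"tx":0.005,"ty":0.25,"tz":0.007,"turn":0.001,"fingers":30},{"tx":0.005,"ty":0.36,"tz":0.007,"turn":0.001,"fingers":30},{"tx":0.005,"ty":0.42,"tz":0.007,"turn":0.001,"fingers":30},{"tx":0.005,"ty":0.45,"tz":0.007,"turn":0.001,"fingers":30},{"tx":0.005,"ty":0.46,"tz":0.007,"turn":0.001,"fingers":30},{"tx":0.005,"ty":0.46,"tz":0.007,"turn":0.001,"fingers":30}]' 30
python3 -c "
from h import *
go([446.7,-201.6,43.6],-0.255-np.pi)"
```

```text
clock: 12.6
eef_pos: [447.3, -201.3, 48.8]
eef_rot: [-1.576, 0.003, 2.889]
wrist_force: [0.1, 0.3, -3.6]
finger_gap: 39.2
tcp [ 447.3 -201.3   48.8] [-1.576  0.003  2.889] -> tx,ty,tz,turn [0.0025 0.0258 0.0024] 0.0006
```

```bash
python3 -m creep '[{"tx":0.002,"ty":0.006,"tz":0.002,"turn":0,"fingers":30},{"tx":0.002,"ty":0.012,"tz":0.002,"turn":0,"fingers":30},{"tx":0.002,"ty":0.018,"tz":0.002,"turn":0,"fingers":30},{"tx":0.002,"ty":0.022,"tz":0.002,"turn":0,"fingers":30},{"tx":0.002,"ty":0.022,"tz":0.002,"turn":0,"fingers":30}]' 30
python3 -c "
from h import *
go([446.7,-201.6,43.6],-0.255-np.pi)"
```

```text
clock: 13.1
eef_pos: [446.8, -201.6, 44.4]
eef_rot: [-1.576, 0.004, 2.888]
wrist_force: [-0.2, -0.1, -3.3]
finger_gap: 39.2
tcp [ 446.8 -201.6   44.4] [-1.576  0.004  2.888] -> tx,ty,tz,turn [0.0007 0.004  0.0004] 0.0006
```

Force still shows the full pipe weight, so no contact yet. Go lower in 0.6 mm steps.

```bash
python3 -m creep '[{"tx":0,"ty":0.004,"tz":0,"turn":0,"fingers":30},{"tx":0,"ty":0.007,"tz":0,"turn":0,"fingers":30},{"tx":0,"ty":0.007,"tz":0,"turn":0,"fingers":30}]' 30
python3 -m creep '[{"tx":0,"ty":0.003,"tz":0,"turn":0,"fingers":30},{"tx":0,"ty":0.006,"tz":0,"turn":0,"fingers":30},{"tx":0,"ty":0.006,"tz":0,"turn":0,"fingers":30}]' 30
```

```text
clock: 13.4
eef_pos: [447.1, -201.4, 43.9]
eef_rot: [-1.577, 0.004, 2.889]
wrist_force: [-4.5, 5.3, 10.1]
finger_gap: 39.4
clock: 13.7
eef_pos: [447.5, -201.2, 43.6]
eef_rot: [-1.577, 0.005, 2.889]
wrist_force: [-4.2, 7.0, 13.5]
finger_gap: 39.0
```

Seated (upward contact 13 N at the expected height). Release, holding still.

```bash
python3 -m creep '[{"tx":0,"ty":-0.002,"tz":0,"turn":0,"fingers":40},{"tx":0,"ty":-0.003,"tz":0,"turn":0,"fingers":44},{"tx":0,"ty":-0.003,"tz":0,"turn":0,"fingers":50},{"tx":0,"ty":-0.003,"tz":0,"turn":0,"fingers":60},{"tx":0,"ty":-0.003,"tz":0,"turn":0,"fingers":66},{"tx":0,"ty":-0.003,"tz":0,"turn":0,"fingers":66},{"tx":0,"ty":-0.003,"tz":0,"turn":0,"fingers":66}]' 5
python3 -m creep '[{"tx":0,"ty":-0.1,"tz":0,"turn":0,"fingers":66},{"tx":0,"ty":-0.3,"tz":0,"turn":0,"fingers":66},{"tx":0,"ty":-0.5,"tz":0,"turn":0,"fingers":66},{"tx":0,"ty":-0.7,"tz":0,"turn":0,"fingers":66},{"tx":0,"ty":-0.8,"tz":0,"turn":0,"fingers":66},{"tx":0,"ty":-0.8,"tz":0,"turn":0,"fingers":66},{"tx":0,"ty":-0.8,"tz":0,"turn":0,"fingers":66}]'
python3 - <<'E'
from h import *
from cell import optics
s,R,p=pose();print(s["finger_gap"],s["wrist_force"],p)
for n in("wrist","scene"):
    c=optics.camera(n); cv2.imwrite(f"pics/{n}9.png",c["frame"][:,:,::-1]); np.savez(f"pics/{n}9.npz",RR=R,pp=p,**c)
E
```

```text
clock: 14.4
eef_pos: [447.5, -201.2, 44.2]
eef_rot: [-1.577, 0.005, 2.889]
wrist_force: [-0.0, 0.1, 0.6]
finger_gap: 65.7
clock: 15.1
eef_pos: [446.3, -201.8, 203.5]
eef_rot: [-1.577, 0.004, 2.889]
wrist_force: [-0.1, 0.6, 0.1]
finger_gap: 65.5
65.45129037294377 [-0.09643744  0.57861644  0.11693538] [ 446.28175474 -201.83686314  203.47813352]
```

View pics/wrist9.png

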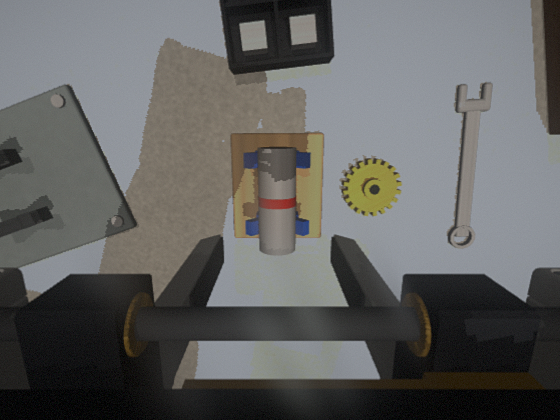

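View pics/scene9.png

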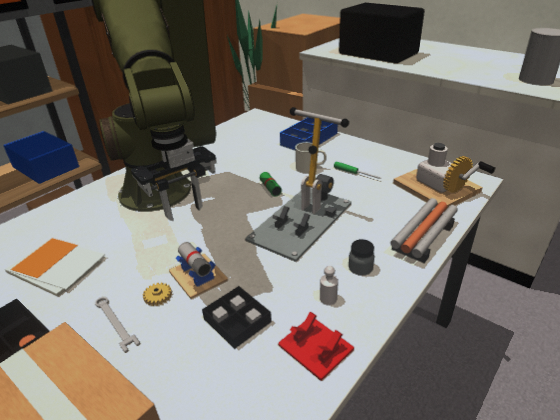

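Run:
```python
from h import *
c=dict(np.load("pics/wrist9.npz")); Rc,t=wcam(c,c["RR"],c["pp"])
print("band",px2w(c,(278,204),80,Rc,t).round(1), "rest (449,-202)")
def w(u):
    z=np.median(c["range_z"][u[1]-1:u[1]+2,u[0]-1:u[0]+2]); n=cv2.undistortPoints(np.array([[u]],float),K(c),c["distortion"]).ravel(); return (Rc.T@(z*np.array([n[0],n[1],1])-t)).round(1)
a,b=w((276,165)),w((278,225));print(a,b,np.arctan2(*(a-b)[[1,0]]))
from cell import manip
print(manip.sign_off())
```

```text
band [ 444.7 -202.    80. ] rest (449,-202)
[ 483.  -209.9   80.1] [ 423.3 -196.5   79.5] -0.22079622506180374
the job is handed in; nothing more can be done
None
```

The job is done and handed in at about 15 s of the 64 s allowed. I lifted the keeper by its crossbar, carried it almost to its stop and let go. I then gripped the pipe between the stand's saddles and lowered it into the blue saddles until I felt contact, then released and backed away.

**Last checks**
- **Keeper:** it stands open with nothing touching it.
- **Pipe:** it lies in both blue Vs with its top level, at 80.1 and 79.5 mm above the table at two points (80 mm expected).
- **Bystanders:** nothing else looks moved in the last pictures, and wrist force after the retreat was about 0.6 N.

**Small disagreements**
- The pipe's red band measured about 4 mm off the rest's centre along its length.
- Two rough depth points gave its direction as -0.22 rad against about -0.25 rad for the rest. I take that as measurement noise.

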